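# Pry the battery cover off a stop-clock

## Robot

A 6-joint arm with a two-finger parallel gripper is mounted at the origin on the work surface. World frame = base frame: x ahead of the robot, y to its left, z up, the work surface at z = 0. Lengths are in m, angles in rad, forces in N, time in s.
With the tool pointing down it reaches from about 0.3 to 0.875 m from the base axis. Payload 6.4 kg.
Tool frame: the origin (TCP) lies midway between the tips of the shut fingers; the grasp point (between the pads) lies 19 mm behind it (ctrl.tcp_to_grasp is the distance from the TCP to the grasp point, in m); z points along the fingers, y is the direction in which the jaws open and shut (so a half turn about z gives the same grasp; the last joint's range is limited). The gripper opens to 85 mm and grips with 20 to 120 N. Pads are 22 mm wide; open, the fingers measure 114 mm over their backs; the gripper's body (76 mm by 85 mm) begins 54 mm behind the grasp point. The pads swing forward as they close: fully open they stand 13 mm farther back than shut.
Start: joints at [-1.357, 0.181, 1.607, -0, 1.354, -0.206], TCP at [0.234, -0.525, 0.231] pointing down, gripper open.
Joint ranges: [-2.99, 2.99], [-0.89, 2.07], [0.3, 2.58], [-1.14, 4.28], [0, 2.63], [-3.12, 3.12]. Speed limits (rad/s): [2.57, 2.57, 3.01, 3.14, 3.14, 3.14].

## Interface

Orientations are given as a unit quaternion [w, x, y, z].
In Python, from bench import monitor, imaging, order, spotter, ctrl gives the robot as it stands.
- The arm moves only by the shell command python3 -m pendant 'ROWS'. ROWS is JSON, a list that holds one entry, the list of rows, each a list of 5 numbers: the shift along the world's x, y, z in mm, then the turn about the world's z in degrees, then the finger opening in mm, from 0 to 85.4. A call has 1 to 8 rows; each row shifts and turns the commanded pose from where the row before left it; what a row does not reach is not made up. A row lasts 1/8 s, in which the tool goes at most 62.5 mm and 10.7 degrees, less where a joint would pass 70% of its speed; a pose out of reach is approached as far as the arm can. A call with a gripper value outside its range is refused whole. The fingers move at their own pace and stop on an object; the grip force is fixed at half the most. Time passes only in rows, so rows that do not move let the fingers close. It gives the time, the measured TCP pose, the force and the opening at its end, in the units of the state.
- monitor.get_obs(): the state, without advancing time (a new reading comes with each control period).
- imaging.camera(name): name is "scene" or "top" or "wrist"; returns a dict with "img" (400x640x3 uint8, red, green, blue), "vfov" (degrees; the focal length in pixels is half the picture's height over the tangent of half this angle, whatever the lens; pixels are square), "cx", "cy" (the principal point, pixels), "origin" and "orientation" of the camera in the world. Camera axes: x right, y down, z forward; pixel columns grow to the right and rows downward; lengths in m; the calibration is good to about 2 mm. The wrist camera is an equidistant fisheye: a pixel r from the principal point sees the ray r / f radians off the axis. A picture is of the moment at which its call begins. There is no depth.
- order.hand_in(): hands the job in, once; it reports no verdict.
Trained networks look in the newest picture that a camera, given by its name, has taken for a name from the list of things; names that differ only in an ending like _2 or _b are one class to them, and where a whole thing is asked for, a point or a joint stands for the part that bears it (a point fixed in the world has none). Each returns a list of dicts, best first, with "confidence" (0 to 1); they miss things now and then, are a little off and sometimes report something else, mostly with a low value. They report only what shows in the picture. A call takes as long as a camera call.
- spotter.recognise(camera, thing): "at" ([x, y, z] in m, in the coordinates of the camera as it stood for that picture, good to about 4 mm: the middle of the surface that is visible of it).
- spotter.tip_of(camera, thing): "at" ([x, y, z] in m, in the coordinates of the camera as it stood for that picture, good to about 4 mm: a listed point, or the origin of a listed thing).
The state is a dict: "time_s": time; "q": joint angles; "dq": joint speeds; "joint_efforts": joint torques, N m; "eef_pos": TCP position; "eef_rot": TCP orientation; "wrist_force": force on the tool from outside, world axes, zero at the start; "torque": the same for the moment, N m; "opening": opening from 0.0 (shut) to 1.0 (fully open).
Only numpy, scipy, OpenCV 4.12 (cv2) and the standard library are available. Lean on these libraries where they do the work, as an engineer would, in place of code of your own. Each camera call takes 0.05 s, during which the arm holds its last target. There are 200 camera calls.

## Task

Take the battery cover off the stop-clock: draw the screwdriver out from under the low shelf by its blade, let go of it and take it by the handle, then pry the cover up with the blade in the notch until it pops, without forcing it. Draw the loosened cover off with the fingers, and lay it and the screwdriver flat in the tray beside the clock; leave the bottle, beaker and stopper standing where they are.

Things in the scene. Friction and masses are not known exactly. Their poses are not given: they have to be found in the camera images.
- tray: White plastic tray, 300 (x) x 420 (y) x 13 mm, fixed to the bench. Walls and floor are 4 mm thick. Origin: centre of its underside; the inner floor lies 4 mm above it. x, y along its sides, z up. The clock stands in its +y half, the -y half is free.
- clock: Digital stop-clock, white case 150 (x) x 120 (y) x 80 mm (z), lying face down, back uppermost, held fast in the tray. Origin: centre of its underside, z up. Set flush in its flat back (z = 80) is a grey battery cover that reaches to its +y side, where the notch is. Two hidden sprung catches hold the cover with about 16 N and let go once the notched edge is about 5 mm up.
- notch (a point): Middle of the notch's mouth in the clock's +y side face, 73 mm above the clock's underside, axes as the clock's: a slot 20 mm wide (x) and 6 mm high, between the cover's underside above and the cut-down case wall below. Behind the 4 mm thick wall is a pocket 18 mm deep from the cover down; 31 mm in from the mouth a partition, up to 4 mm below the mouth's middle, stops a blade.
- wall_top (a point): Middle of the inner top edge of the wall in the notch (y = 56, z = 70 mm in the clock): the blade's fulcrum. The blade goes in over it with its tip pointing to the clock's -y and 30 to 35 degrees down, so that it passes beneath the cover's rib; levered by lowering the handle, it pops the cover at about level; 10 degrees tip-up is ample.
- cover: Grey battery cover, 30 g, plate 52 (x) x 70 (y) x 4 mm. Origin: centre of the plate's underside, axes as the clock's; seated at x 0, y 23, z 76 mm in the clock, flush, so it offers no grip. Under it skirts along both x sides down to z = -5 mm and two legs at x +-13, y 18, down to z = -11, on which it lies up to 8 degrees tilted when laid down.
- cover_edge (a point): Middle of the cover's notched edge, on its top face (y = 35, z = 4 mm in the cover). Once popped, this edge stays about 10 mm up by itself, the cover tilted about 8 degrees; its sides near this edge (52 mm apart, 9 mm high) then stand clear of the case and can be pinched with the fingertips just above the case's back.
- cover_rib (a point): Middle of the bottom of the cover's prying rib, a bar 17 mm wide (x) and 3 mm thick (y) that reaches 8.5 mm below the plate at y = 19.5 mm in the cover. The blade's tip must lie under it and a few mm beyond it, and lifts the cover by it.
- cover_hook (a point): Middle of the end of the cover's hook tongue, 40 mm wide, at its far edge (y = -40.5, z = -1.5 mm in the cover). It sits 4 mm deep under a lip of the case: to take the popped cover off, draw it about 12 mm to the clock's +y while raising the notched end some 6 mm, then lift.
- shelf: White low instrument shelf, fixed, 240 (x) x 320 (y) mm, its board 40 to 52 mm above the bench, closed at the sides and back and open in front. The front is its -x edge (x = -120) and faces the clock. A fixed grey box of stoppers stands on the board from x = 50 to 110, up to 85 mm above the bench. Origin: centre of its underside, z up.
- driver: Flat-blade screwdriver, 80 to 130 g, 185 mm long, lying on the bench, handle under the shelf, blade end 31 to 45 mm out of its front. Origin: under the handle's middle, on its underside; x towards the tip, z up, axis 11 mm above the origin. Black flat-sided handle 95 (x) x 24 (y) x 22 mm (z), then a steel shank 8 mm thick. Best drawn out without lifting.
- driver_tip (a point): Middle of the blade's tip (x = 137, z = 11 mm in the screwdriver). The blade is the last 27 mm, 10 mm wide (y) and 2 mm thick (z), lying flat 11 mm above the bench.
- driver_handle (a point): Middle of the screwdriver's handle, on its axis (x = 0, z = 11 mm in the screwdriver).
- bottle: Bystander: clear bottle with a white cap, 64 mm across, 165 mm tall, standing on the bench. Origin: centre of its underside.
- beaker: Bystander: small glass beaker, 66 mm across, 75 mm tall, standing on the bench. Origin: centre of its underside.
- stopper: Bystander: dark rubber stopper, 28 mm across, 28 mm tall, standing on the bench. Origin: centre of its underside.

How it is judged:
By the outcome, as a careful person would: the job done as asked, in the order asked, and still so for the second after the job is handed in, with the robot touching nothing.
It also fails if it takes over 72 s, if anything falls off the work surface, if the arm or the gripper's body presses on something with over 40 N, if the wrist force passes 120 N, or if a joint passes its speed limit or range.

## Working session

There is one attempt and no reset: what is moved stays moved. The work goes in short steps, Python scripts to look and compute and a shell command to move; the robot and the scene stay as the last step left them, time stands still between calls to the robot, and variables do not carry over. Pictures are saved under pics/ and viewed, about 8 in all and at most 12, crops included, and the job is handed in when it is done.

```bash
mkdir -p pics; cat > h.py <<'E'
import numpy as np, cv2, sys
from scipy.spatial.transform import Rotation as R
from bench import monitor, imaging, order, spotter, ctrl
def rot(q): return R.from_quat(np.r_[q[1:],q[0]])
def w(cam,p): return rot(cam['orientation']).apply(p)+np.array(cam['origin'])
def snap(n,f=None,crop=None,scale=1):
    c=imaging.camera(n)
    if f:
        im=c['img'][:,:,::-1]
        if crop: im=im[crop[1]:crop[3],crop[0]:crop[2]]
        cv2.imwrite('pics/'+f,cv2.resize(im,None,fx=scale,fy=scale,interpolation=cv2.INTER_CUBIC))
    return c
def find(n,c,things,tip=True,k=1):
    for t in things:
        r=(spotter.tip_of if tip else spotter.recognise)(n,t)
        for d in r[:k]: print(n,t,round(d['confidence'],2),(w(c,d['at'])*1000).round(0))
        if not r: print(n,t,'none')
def pix(c,P):
    f=200/np.tan(np.radians(c['vfov'])/2); p=rot(c['orientation']).inv().apply(np.array(P)-c['origin'])
    return np.array([c['cx'],c['cy']])+f*p[:2]/p[2]
def ray(c,uv,z,fish=False):
    f=200/np.tan(np.radians(c['vfov'])/2); d=np.array([uv[0]-c['cx'],uv[1]-c['cy']])/f
    if fish:
        r=np.linalg.norm(d); v=np.r_[d*np.sin(r)/max(r,1e-9),np.cos(r)]
    else: v=np.r_[d,1]
    v=rot(c['orientation']).apply(v); o=np.array(c['origin']); return o+v*(z-o[2])/v[2]
def st():
    o=monitor.get_obs(); print(o['time_s'],(np.array(o['eef_pos'])*1000).round(1),rot(o['eef_rot']).as_euler('ZYX',degrees=True).round(1),np.round(o['wrist_force'],1),np.round(o['torque'],2),round(o['opening'],3),np.round(o['q'],2))
E
python3 - <<'E'
from h import *
T="tray clock notch wall_top cover cover_edge cover_rib cover_hook shelf driver driver_tip driver_handle bottle beaker stopper".split()
st(); print(ctrl.tcp_to_grasp)
for n in ["top","scene"]:
    c=snap(n,n+'0.png'); print(n,np.round(c['origin'],3),c['vfov']); find(n,c,T)
E
ls
```

```text
0.0 [ 234.3 -524.5  230.4] [  24.1   -0.  -179.9] [ 0.2  0.7 -0.5] [-0.01 -0.03 -0.01] 0.998 [-1.36  0.18  1.61  0.    1.35 -0.21]
0.0187
top [0.502 0.109 0.914] 48.9821579460297
top tray 0.85 [ 496. -195.    2.]
top clock 0.95 [507. -93.   4.]
top notch 0.75 [502. -32.  77.]
top wall_top 0.79 [506. -37.  79.]
top cover 0.73 [501. -69.  84.]
top cover_edge 0.83 [501. -28.  85.]
top cover_rib 0.9 [501. -50.  71.]
top cover_hook 0.59 [ 505. -106.   81.]
top shelf 0.98 [524. 411.   3.]
top driver 0.34 [552. 250.  14.]
top driver_tip 0.64 [554. 253.  15.]
top driver_handle none
top bottle 0.56 [761.  93.   4.]
top beaker 0.94 [350. 106.  -5.]
top stopper 0.74 [501. -31.  79.]
scene [1.185 0.429 0.671] 46.13440950575593
scene tray 0.9 [ 496. -196.    1.]
scene clock 0.95 [505. -89.   4.]
scene notch 0.82 [502. -27.  78.]
scene wall_top 0.84 [501. -29.  73.]
scene cover 0.78 [502. -68.  76.]
scene cover_edge 0.86 [498. -30.  83.]
scene cover_rib 0.69 [498. -48.  67.]
scene cover_hook 0.67 [ 500. -106.   78.]
scene shelf 0.6 [526. 416.   0.]
scene driver 0.46 [347. 112.  -1.]
scene driver_tip 0.49 [557. 259.  13.]
scene driver_handle 0.28 [495. -48.  72.]
scene bottle 0.62 [753.  94.  -4.]
scene beaker 0.81 [346. 111.  -0.]
scene stopper 0.54 [344. 215.  -2.]
h.py
pics
```

View pics/top0.png

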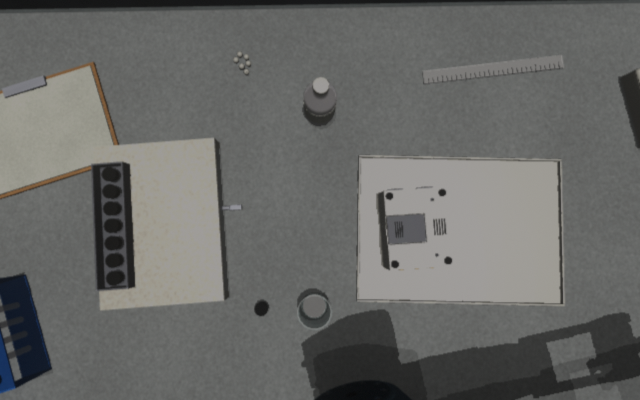

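View pics/scene0.png

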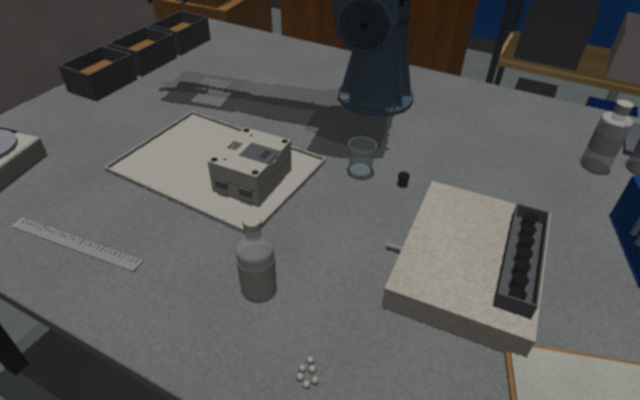

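```bash
python3 -m pendant '[[[30,53,2,8.2,85],[31,53,3,8.2,85],[31,53,3,8.2,85],[31,53,3,8.2,85],[31,53,3,8.2,85],[31,53,3,8.2,85],[31,53,3,8.2,85],[31,53,3,8.5,85]]]'
python3 - <<'E'
from h import *
st()
c=snap('wrist','w1.png'); print(c['cx'],c['cy'],c['vfov'],np.round(c['origin'],3))
T="clock notch wall_top cover cover_edge cover_rib cover_hook driver_tip".split()
find('wrist',c,T)
E
```

```text
time_s: 2.6
eef_pos: [0.4822, -0.0993, 0.2548]
eef_rot: [0.001, 0.706, 0.708, 0.0]
wrist_force: [0.2, -0.8, 0.1]
opening: 0.994
2.6 [482.2 -99.3 254.8] [ 90.2   0.  179.9] [ 0.2 -0.8  0.1] [-0.03 -0.04  0.02] 0.994 [-0.44 -0.03  1.78 -0.    1.39 -0.45]
319.5910645546719 196.83569516333716 65.70646984690485 [ 0.483 -0.017  0.399]
wrist clock none
wrist notch 0.61 [504. -31.  79.]
wrist wall_top 0.93 [504. -34.  75.]
wrist cover 0.63 [503. -66.  82.]
wrist cover_edge 0.97 [502. -34.  86.]
wrist cover_rib 0.74 [504. -49.  73.]
wrist cover_hook 0.92 [ 503. -107.   80.]
wrist driver_tip none
```

View pics/w1.png

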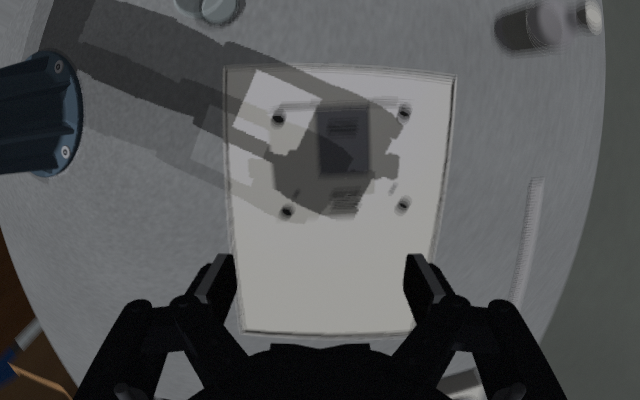

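```bash
python3 - <<'E'
from h import *
st()
c=snap('wrist','w2.png',(220,50,470,250),3)
T="notch wall_top cover cover_edge cover_rib cover_hook".split()
find('wrist',c,T)
c2=snap('top','t2.png',(360,160,480,300),4); find('top',c2,T)
for n in ('cover_edge',):
    for z in (84,):
        print([ (ray(c,u,.084,True)*1000).round(0)[:2] for u in ((319,107),(369,107),(320,175),(369,174))])
E
```

```text
3.05 [ 480.9 -102.4  254.2] [  89.8    0.  -180. ] [ 0.5 -0.1  1.3] [-0.03  0.03 -0.03] 0.995 [-0.45 -0.03  1.78 -0.    1.39 -0.45]
wrist notch 0.77 [504. -31.  77.]
wrist wall_top 0.68 [ 503. -192.    2.]
wrist cover 0.76 [506. -66.  83.]
wrist cover_edge 0.57 [502. -31.  86.]
wrist cover_rib 0.68 [503. -46.  75.]
wrist cover_hook 0.67 [ 505. -109.   79.]
top notch 0.63 [503. -30.  79.]
top wall_top 0.74 [504. -33.  81.]
top cover 0.93 [501. -70.  86.]
top cover_edge 0.92 [501. -29.  85.]
top cover_rib 0.62 [504. -51.  70.]
top cover_hook 0.77 [ 505. -103.   83.]
[array([482., -31.]), array([532., -31.]), array([ 483., -102.]), array([ 534., -101.])]
```

View pics/w2.png

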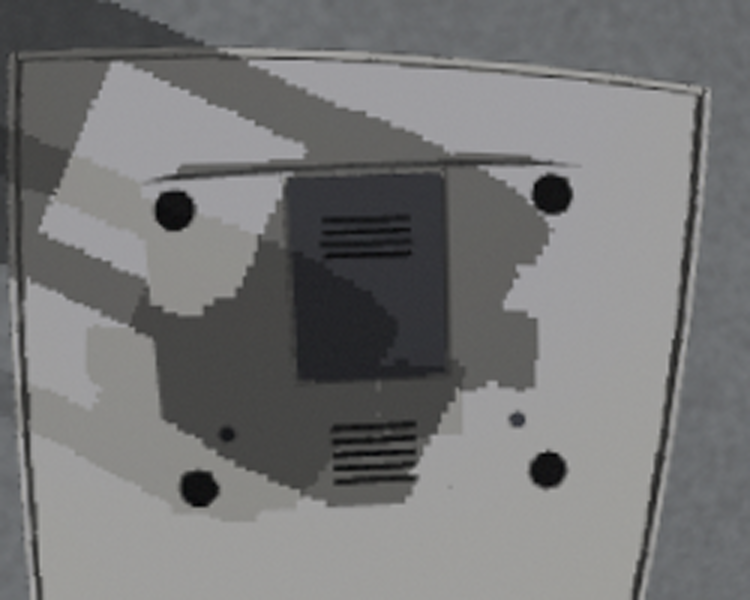

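```bash
python3 - <<'E'
from h import *
c=snap('wrist')
f=lambda u,v,z=.084:(ray(c,(u/3+220,v/3+50),z,True)*1000).round(1)[:2]
print('cover',[f(*p) for p in ((287,179),(445,172),(299,381),(449,371))])
print('feet',[f(*p) for p in ((174,210),(552,194),(199,488),(548,470))])
c=snap('top','t3.png'); 
find('top',c,['driver_tip','shelf','driver','notch'],k=3)
im=c['img'][185:230,200:260]; cv2.imwrite('pics/t3c.png',cv2.resize(im[:,:,::-1],None,fx=10,fy=10,interpolation=cv2.INTER_CUBIC))
s=snap('scene'); im=s['img'][225:275,360:420]; im2=cv2.resize(im[:,:,::-1],None,fx=10,fy=10,interpolation=cv2.INTER_CUBIC)
cv2.imwrite('pics/t3c.png',cv2.resize(np.vstack([cv2.imread('pics/t3c.png'),im2]),(600,600*950//1000 if 0 else 600)))
E
```

```text
cover [array([478.9, -32.4]), array([532.1, -29.4]), array([ 482.8, -102.7]), array([535.6, -98.9])]
feet [array([440.7, -42.4]), array([569.8, -35.6]), array([ 446.3, -142.8]), array([ 574.9, -136.3])]
top driver_tip 0.55 [555. 252.  16.]
top driver_tip 0.5 [ 506. -108.   80.]
top shelf 0.97 [522. 409.   2.]
top shelf 0.46 [758.  94.   5.]
top driver 0.69 [501. -27.  86.]
top notch 0.88 [500. -33.  79.]
```

View pics/t3c.png

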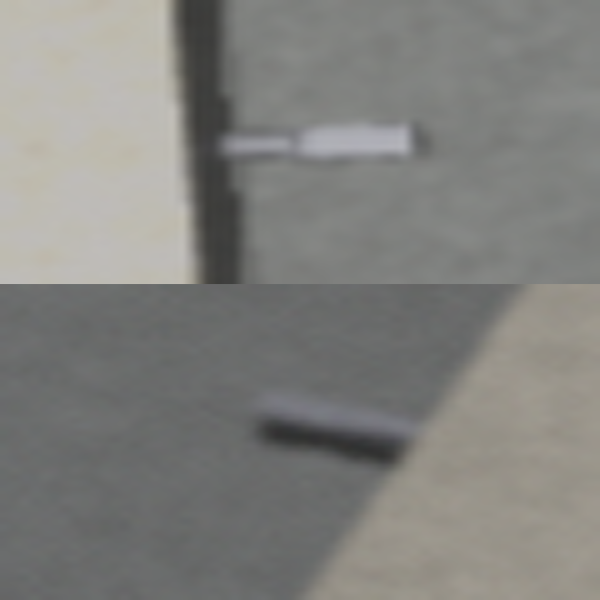

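```bash
python3 - <<'E'
from h import *
c=snap('top')
for uv,z in (((241.2,207),.012),((230,207.1),.012),((222.5,207.8),.014),((218,207),.052),((216.5,139),.052),((225.5,299),.052)): print(uv,(ray(c,uv,z)*1000).round(1))
st()
E
python3 -m pendant '[[[10,55,-5,0,60],[10,55,-10,0,40],[10,55,-20,0,40],[10,55,-20,0,40],[10,45,-20,0,40],[10,35,-20,0,40],[8,0,0,0,40]]]'
python3 - <<'E'
from h import *
st(); c=snap('wrist','w4.png'); find('wrist',c,['driver_tip','driver','shelf'],k=2)
E
```

```text
(241.2, 207) [554.  252.8  12. ]
(230, 207.1) [554.1 275.8  12. ]
(222.5, 207.8) [552.8 290.8  14. ]
(218, 207) [552.4 291.9  52. ]
(216.5, 139) [687.8 294.9  52. ]
(225.5, 299) [374.  277.5  52. ]
4.15 [ 481.4 -101.1  254.3] [  90.    0. -180.] [-0.4 -0.2 -0.2] [ 0.01 -0.    0.04] 0.996 [-0.45 -0.03  1.78 -0.    1.39 -0.45]
time_s: 5.03
eef_pos: [0.5479, 0.2011, 0.1571]
eef_rot: [-0.001, 0.706, 0.708, -0.001]
wrist_force: [-0.2, -0.1, -0.4]
opening: 0.469
5.025 [547.9 201.1 157.1] [  90.2    0.  -179.8] [-0.2 -0.1 -0.4] [0.06 0.02 0.04] 0.469 [0.15 0.28 1.65 0.   1.22 0.15]
wrist driver_tip 0.73 [558. 258.  10.]
wrist driver none
wrist shelf none
```

View pics/w4.png

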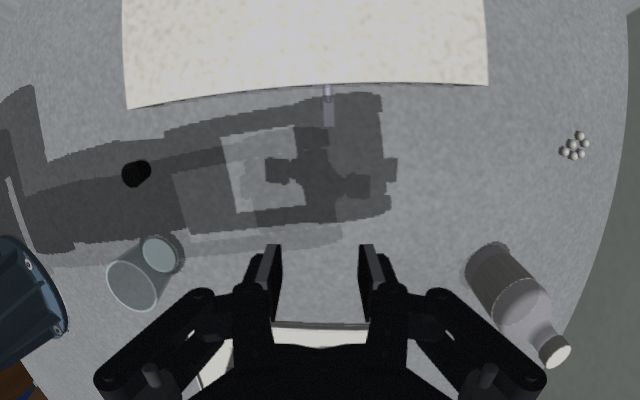

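```bash
python3 - <<'E'
from h import *
st(); c=snap('wrist')
for uv in ((328.5,126),(328,100),(327.3,88)): print((ray(c,uv,.012,True)*1000).round(1))
f=c['img'][70:140,300:360,::-1]; cv2.imwrite('pics/w5.png',cv2.resize(f,None,fx=8,fy=8,interpolation=cv2.INTER_CUBIC))
E
```

```text
5.225 [549.9 198.  159.9] [ 89.9   0.  180. ] [0.1 0.4 0.1] [-0.01  0.04 -0.  ] 0.468 [ 0.14  0.27  1.65 -0.    1.22  0.14]
[559.9 252.   12. ]
[559.4 276.7  12. ]
[558.7 288.   12. ]
```

View pics/w5.png

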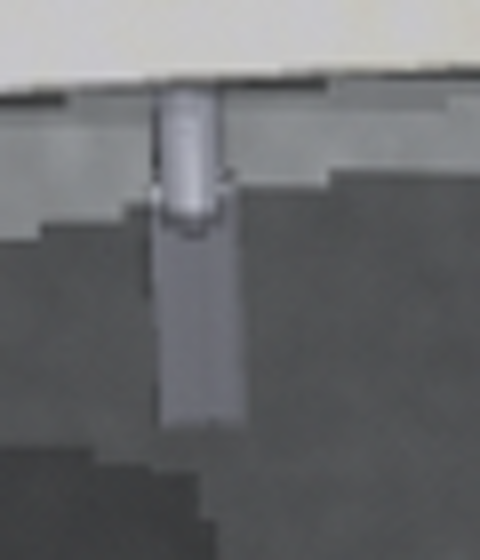

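```bash
python3 - <<'E'
from h import *
c=snap('wrist')
for uv,z in (((325.4,122.5),.012),((324.6,100),.012),((323.75,82.5),.013)): print((ray(c,uv,z,True)*1000).round(1))
st()
E
```

```text
[557.  255.3  12. ]
[556.2 276.5  12. ]
[555.5 293.   13. ]
5.325 [549.8 197.9 160.1] [ 89.9  -0.  179.9] [0.1 0.1 0.2] [-0.02 -0.02 -0.  ] 0.475 [ 0.14  0.27  1.65 -0.    1.22  0.14]
```

```bash
python3 -m pendant '[[[3,35,-40,2.5,40],[3,36,-40,0,40],[0,0,-40,0,40],[0,0,-30,0,40],[0,0,-5,0,0],[0,0,0,0,0],[0,0,0,0,0],[0,0,0,0,0]]]'
python3 - <<'E'
from h import *
st(); 
E
```

```text
time_s: 6.32
eef_pos: [0.5564, 0.27, 0.0058]
eef_rot: [0.001, 0.692, 0.722, 0.001]
wrist_force: [0.3, -0.3, -0.4]
opening: 0.08
6.325 [556.4 270.    5.8] [ 92.4  -0.  179.9] [ 0.3 -0.3 -0.4] [-0.08 -0.03 -0.06] 0.08 [ 0.26  0.55  1.62 -0.    0.97  0.22]
```

```bash
python3 -m pendant '[[[0,0,0,0,0],[0.5,-12,0,0,0],[1,-25,0,0,0]]]'
python3 - <<'E'
from h import *
st(); 
c=snap('wrist','w6.png'); find('wrist',c,['driver_tip'])
c=snap('top'); find('top',c,['driver_tip'])
E
```

```text
time_s: 6.7
eef_pos: [0.5569, 0.2329, 0.0045]
eef_rot: [0.0, 0.691, 0.723, 0.0]
wrist_force: [0.0, 0.1, 0.3]
opening: 0.079
6.7 [556.9 232.9   4.5] [ 92.5  -0.  180. ] [0.  0.1 0.3] [0.13 0.01 0.02] 0.079 [0.2  0.53 1.66 0.   0.95 0.16]
wrist driver_tip 0.94 [561. 225.  12.]
top driver_tip none
```

```bash
python3 -m pendant '[[[1,-26,0,0,0],[1,-26,0,0,0],[1,-26,0,0,0],[1,-26,0,0,0],[1,-26,0,0,0],[0,-8,0,0,0],[0,0,0,0,0]]]'
python3 - <<'E'
from h import *
st(); 
c=snap('wrist','w7.png'); find('wrist',c,['driver_tip','driver_handle','driver'])
c=snap('top'); find('top',c,['driver_tip','driver_handle'])
E
```

```text
time_s: 7.78
eef_pos: [0.5621, 0.095, 0.0044]
eef_rot: [0.0, 0.692, 0.722, 0.0]
wrist_force: [-0.3, -0.4, 0.5]
opening: 0.08
7.775 [562.1  95.    4.4] [ 92.4   0.  180. ] [-0.3 -0.4  0.5] [-0.12 -0.04 -0.03] 0.08 [-0.04  0.47  1.75 -0.    0.92 -0.08]
wrist driver_tip 0.65 [562.  84.  11.]
wrist driver_handle 0.69 [560. 217.  15.]
wrist driver 0.85 [557. 221.   1.]
top driver_tip none
top driver_handle 0.78 [554. 216.  10.]
```

View pics/w7.png

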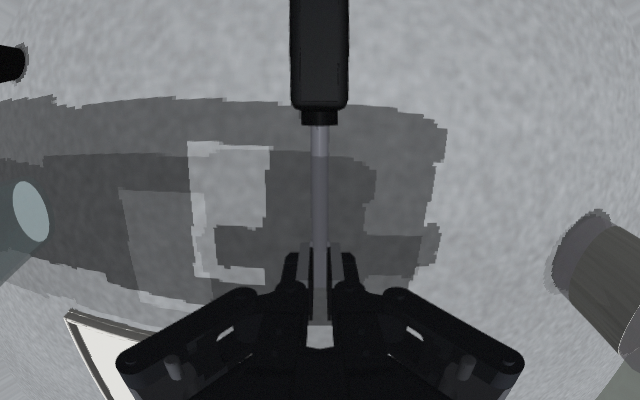

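```bash
python3 -m pendant '[[[0,0,0,0,30],[0,0,5,0,40],[0,0,35,0,60],[-1,42,10,0,60],[-2,42,0,0,60],[-2,40,0,0,60],[0,0,-25,0,60],[0,0,-22,0,60]]]'
python3 - <<'E'
from h import *
st(); 
c=snap('wrist','w8.png'); find('wrist',c,['driver_tip','driver_handle','driver'])
c=snap('top'); find('top',c,['driver_tip','driver_handle'])
E
```

```text
time_s: 9.12
eef_pos: [0.5568, 0.2198, 0.0072]
eef_rot: [0.0, 0.691, 0.723, 0.0]
wrist_force: [0.0, -0.2, 0.5]
opening: 0.705
9.125 [556.8 219.8   7.2] [ 92.5  -0.  180. ] [ 0.  -0.2  0.5] [-0.05 -0.01 -0.  ] 0.705 [ 0.18  0.52  1.67 -0.    0.95  0.13]
wrist driver_tip 0.54 [563. 217.  12.]
wrist driver_handle 0.7 [559. 216.  11.]
wrist driver 0.77 [558. 222.  -1.]
top driver_tip 0.78 [562.  77.  15.]
top driver_handle 0.51 [499. -48.  70.]
```

```bash
python3 -m pendant '[[[0,0,-3.5,0,30],[0,0,0,0,0],[0,0,0,0,0],[0,0,0,0,0],[0,0,0,0,0],[0,0,0,0,0],[0,-10,30,0,0],[0,-40,40,0,0]]]'
python3 - <<'E'
from h import *
st(); 
c=snap('wrist','w9.png'); find('wrist',c,['driver_tip','driver_handle','driver'])
E
```

```text
time_s: 10.48
eef_pos: [0.5551, 0.1697, 0.0727]
eef_rot: [-0.001, 0.691, 0.723, -0.001]
wrist_force: [1.0, -0.4, -0.2]
opening: 0.266
10.475 [555.1 169.7  72.7] [  92.6   -0.  -179.8] [ 1.  -0.4 -0.2] [ 0.04 -0.05  0.01] 0.266 [0.09 0.38 1.7  0.   1.06 0.05]
wrist driver_tip 0.63 [352. 113.   1.]
wrist driver_handle 0.76 [560. 169.  78.]
wrist driver 0.69 [555. 170.  69.]
```

View pics/w9.png

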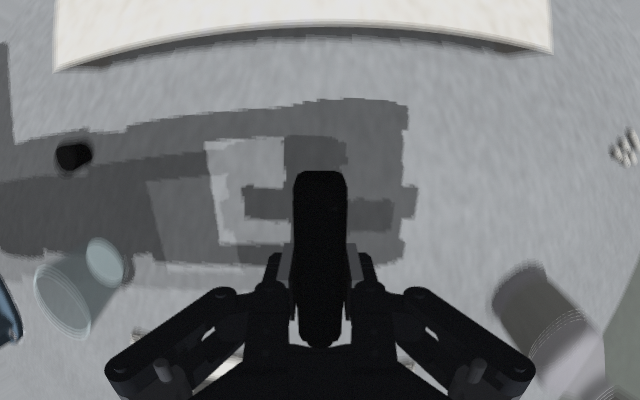

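```bash
python3 -m pendant '[[[0,-20,10,10.5,0],[0,-20,0,10.6,0],[0,-20,0,10.6,0],[0,0,0,10.6,0],[0,0,0,10.6,0],[0,0,0,10.6,0],[0,0,0,10.6,0],[0,0,0,10.6,0]]]' && python3 -m pendant '[[[0,0,0,10.6,0],[0,0,0,10.6,0],[0,0,0,10.6,0],[0,0,0,10.6,0],[0,0,0,10.6,0],[0,0,0,10.6,0],[0,0,0,10.6,0],[0,0,0,10.6,0]]]'
python3 - <<'E'
from h import *
st(); 
c=snap('top'); find('top',c,['driver_tip','driver_handle'])
E
```

```text
time_s: 11.68
eef_pos: [0.5552, 0.1099, 0.0816]
eef_rot: [-0.002, 0.021, 1.0, 0.0]
wrist_force: [-0.1, 0.2, -1.8]
opening: 0.265
time_s: 12.68
eef_pos: [0.5552, 0.11, 0.0816]
eef_rot: [-0.001, -0.658, 0.753, 0.001]
wrist_force: [-0.2, 0.4, -1.8]
opening: 0.265
12.675 [555.2 110.   81.6] [-97.6  -0.  179.8] [-0.2  0.4 -1.8] [-0.01 -0.03 -0.  ] 0.265 [-0.01  0.34  1.74  0.    1.07 -3.02]
top driver_tip 0.46 [573. 241.  89.]
top driver_handle none
```

```bash
python3 -m pendant '[[[0,0,-30,0,0],[0,0,-30,0,0],[0,10,-7,2,0],[0,30,0,2,0],[0,30,0,0,0],[0,25,0,0,0],[0,0,0,0,0]]]'
python3 - <<'E'
from h import *
st(); 
c=snap('wrist','w10.png'); find('wrist',c,['driver_tip','driver_handle','driver','shelf'])
c=snap('scene','s10.png',(300,150,560,345),3); find('scene',c,['driver_tip','driver_handle'])
E
```

```text
time_s: 13.7
eef_pos: [0.5569, 0.2063, 0.0174]
eef_rot: [0.0, -0.682, 0.731, -0.0]
wrist_force: [-0.2, 0.3, -1.1]
opening: 0.262
13.7 [556.9 206.3  17.4] [ -93.9    0.  -180. ] [-0.2  0.3 -1.1] [-0.09  0.01  0.01] 0.262 [ 0.15  0.49  1.68  0.    0.96 -2.92]
wrist driver_tip none
wrist driver_handle 0.92 [562. 209.  26.]
wrist driver 0.95 [557. 207.  12.]
wrist shelf none
scene driver_tip none
scene driver_handle 0.84 [552. 206.  18.]
```

View pics/s10.png

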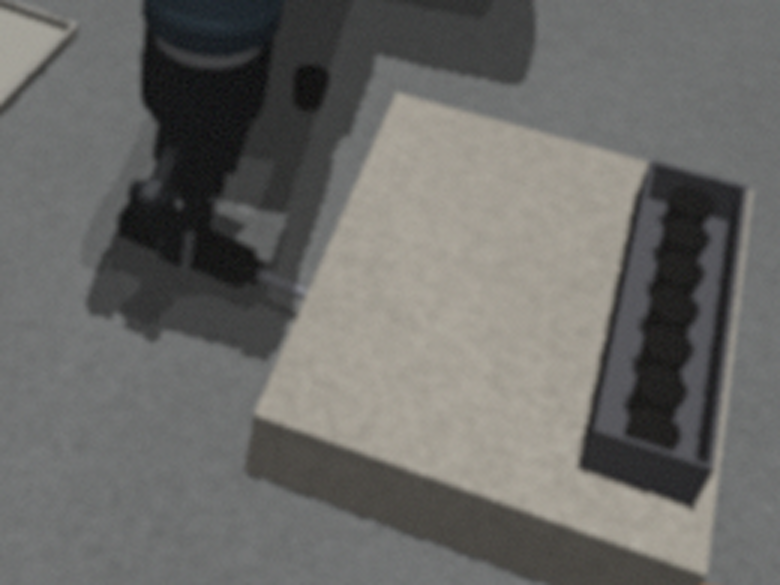

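```bash
python3 -m pendant '[[[0,0,8,0,0],[0,0,8,0,0],[0,0,8,0,0],[0,0,4,0,0]]]'
python3 - <<'E'
from h import *
st()
E
```

```text
time_s: 14.6
eef_pos: [0.5563, 0.2035, 0.0449]
eef_rot: [-0.001, -0.682, 0.731, 0.0]
wrist_force: [0.7, -0.1, -7.5]
opening: 0.267
14.6 [556.3 203.5  44.9] [-9.400e+01 -1.000e-01  1.799e+02] [ 0.7 -0.1 -7.5] [-0.52 -0.16 -0.09] 0.267 [ 0.15  0.45  1.68 -0.    1.01 -2.92]
```

```bash
python3 -m pendant '[[[0,0,8,0,0],[0,0,8,0,0],[0,0,8,0,0],[0,0,8,0,0],[0,0,8,0,0],[0,0,0,0,0]]]'
python3 - <<'E'
from h import *
st()
c=snap('wrist'); find('wrist',c,['driver_tip','driver_handle','driver'])
c=snap('scene'); find('scene',c,['driver_tip','driver_handle','driver'])
E
```

```text
time_s: 15.35
eef_pos: [0.558, 0.2036, 0.0861]
eef_rot: [0.001, -0.682, 0.732, -0.001]
wrist_force: [0.7, -3.5, -2.9]
opening: 0.262
15.35 [558.  203.6  86.1] [ -94.1   -0.  -179.9] [ 0.7 -3.5 -2.9] [-0.92 -0.13 -0.07] 0.262 [ 0.15  0.39  1.67 -0.    1.09 -2.92]
wrist driver_tip 0.88 [568. 317.  24.]
wrist driver_handle 0.62 [560. 194.  94.]
wrist driver none
scene driver_tip 0.73 [566. 316.  29.]
scene driver_handle 0.67 [554. 196.  88.]
scene driver 0.8 [552. 193.  87.]
```

```bash
python3 -m pendant '[[[0,0,6,0,0],[0,0,6,0,0],[0,0,0,0,0]]]'
python3 - <<'E'
from h import *
st()
for i in range(2):
  for n in ('wrist','scene'):
    c=snap(n); find(n,c,['driver_tip','driver_handle'])
E
```

```text
time_s: 16.12
eef_pos: [0.5567, 0.2037, 0.0973]
eef_rot: [-0.0, -0.682, 0.731, -0.0]
wrist_force: [-1.1, -4.3, -3.4]
opening: 0.264
16.125 [556.7 203.7  97.3] [-94.  -0. 180.] [-1.1 -4.3 -3.4] [-0.95  0.17  0.03] 0.264 [ 0.15  0.37  1.66 -0.    1.11 -2.92]
wrist driver_tip 0.97 [563. 309.  28.]
wrist driver_handle 0.95 [559. 196. 109.]
scene driver_tip 0.77 [566. 310.  32.]
scene driver_handle 0.57 [552. 196. 103.]
wrist driver_tip 0.85 [565. 314.  28.]
wrist driver_handle 0.89 [559. 195. 104.]
scene driver_tip 0.77 [565. 309.  29.]
scene driver_handle 0.76 [550. 198. 102.]
```

```bash
python3 -m pendant '[[[0,-30,0,0,0],[0,-30,20,0,0],[0,0,30,-10.5,0],[0,0,20,-10.5,0],[0,0,0,-10.6,0],[0,0,0,-10.6,0],[0,0,0,-10.6,0],[0,0,0,-10.6,0]]]' && python3 -m pendant '[[[0,0,0,-10.6,0],[0,0,0,-10.6,0],[0,0,0,-10.6,0],[0,0,0,-10.6,0],[0,0,0,-10.6,0],[0,0,0,-10.6,0],[0,0,0,-10.6,0],[0,0,0,-10.6,0]]]' && python3 -m pendant '[[[-15,-10,0,-10.6,0],[-20,-10,0,-10.6,0],[-20,0,0,-3.5,0],[0,0,0,0,0]]]'
python3 - <<'E'
from h import *
st()
o=np.array(monitor.get_obs()['eef_pos'])*1000
for i in range(2):
  for n in ('wrist','scene','top'):
    c=snap(n); find(n,c,['driver_tip','driver_handle'])
E
```

```text
time_s: 17.73
eef_pos: [0.5576, 0.1448, 0.1676]
eef_rot: [0.001, -0.192, 0.981, 0.001]
wrist_force: [0.8, -0.2, -1.3]
opening: 0.263
time_s: 18.73
eef_pos: [0.5576, 0.1448, 0.1675]
eef_rot: [0.0, 0.52, 0.854, 0.001]
wrist_force: [0.3, 0.2, -1.2]
opening: 0.265
time_s: 19.23
eef_pos: [0.5016, 0.1246, 0.1674]
eef_rot: [0.0, 0.688, 0.726, 0.001]
wrist_force: [0.2, 0.1, -1.5]
opening: 0.261
19.225 [501.6 124.6 167.4] [ 9.310e+01 -1.000e-01  1.799e+02] [ 0.2  0.1 -1.5] [-0.02 -0.02  0.  ] 0.261 [ 0.01  0.12  1.81  0.    1.21 -0.04]
wrist driver_tip 0.92 [512.  23. 100.]
wrist driver_handle 0.56 [506. 134. 177.]
scene driver_tip 0.97 [509.  19. 104.]
scene driver_handle 0.92 [501. 138. 174.]
top driver_tip none
top driver_handle none
wrist driver_tip 0.84 [511.  21. 101.]
wrist driver_handle 0.69 [503. 134. 176.]
scene driver_tip 0.69 [510.  19. 100.]
scene driver_handle 0.66 [498. 132. 174.]
top driver_tip none
top driver_handle none
```

```bash
python3 - <<'E'
from h import *
import collections
D=collections.defaultdict(list)
for i in range(4):
  for n in ('wrist','scene'):
    c=snap(n)
    for t in 'driver_tip notch wall_top cover_edge cover_rib cover_hook clock'.split():
      r=spotter.tip_of(n,t)
      if r and r[0]['confidence']>.5: D[n,t].append(w(c,r[0]['at'])*1000)
for k,v in D.items(): print(k,len(v),np.median(v,0).round(1),np.std(v,0).round(1))
st()
E
```

```text
('wrist', 'driver_tip') 3 [507.6  20.3 101.7] [1.4 1.  1.1]
('wrist', 'notch') 4 [502.  -30.8  78.3] [2.6 1.4 0.9]
('wrist', 'wall_top') 4 [505.3 -34.7  77.3] [0.8 1.9 0.5]
('wrist', 'cover_hook') 2 [430.4 176.   89.7] [75.8 40.2 87.4]
('wrist', 'clock') 4 [504.1 -89.6   7.3] [1.  0.9 1.8]
('scene', 'driver_tip') 3 [505.5  17.5  99.7] [1.6 2.7 1.9]
('scene', 'notch') 4 [502.4 -28.9  79.8] [1.8 0.8 1.2]
('scene', 'wall_top') 4 [502.1 -28.8  72.1] [0.4 1.4 1.5]
('scene', 'cover_edge') 4 [499.8 -30.5  83.3] [ 2.9 25.8 34.2]
('scene', 'cover_hook') 4 [ 502.7 -106.3   78.2] [1.3 0.9 2.3]
('scene', 'clock') 4 [504.9 -89.2   4. ] [106.7  79.4   2.5]
('wrist', 'cover_edge') 3 [504.  -30.7  83.3] [1.3 0.5 1.2]
('wrist', 'cover_rib') 2 [506.  -45.9  72. ] [0.4 1.  0.4]
('scene', 'cover_rib') 3 [496.7 -47.8  71.6] [1.5 1.  0.6]
23.325 [501.9 123.9 166.8] [ 93.1   0.  180. ] [-0.2  1.  -1.3] [-0.03 -0.03 -0.03] 0.263 [ 0.01  0.12  1.81 -0.    1.21 -0.04]
```

```bash
python3 -m pendant '[[[-3,-20,-7,0,0],[-1,-17,-7,0,0],[0,0,0,0,0]]]'
python3 - <<'E'
from h import *
st()
a=snap('wrist'); b=snap('scene')
A=a['img'][60:330,230:430,::-1]; print(pix(b,[.502,-.02,.085]))
u,v=pix(b,[.502,-.02,.085]).astype(int); B=b['img'][v-50:v+50,u-65:u+65,::-1]
z=lambda i,h:cv2.resize(i,(int(i.shape[1]*h/i.shape[0]),h),interpolation=cv2.INTER_CUBIC)
cv2.imwrite('pics/x11.png',np.hstack([z(A,400)[:, :296],z(B,390 if 0 else 400)[:, :520]])[:, :800]); print(u,v)
cv2.imwrite('pics/w11.png',a['img'][:,:,::-1]);cv2.imwrite('pics/s11.png',b['img'][:,:,::-1])
E
```

```text
time_s: 23.7
eef_pos: [0.4974, 0.0859, 0.1521]
eef_rot: [-0.001, 0.689, 0.725, -0.0]
wrist_force: [-0.0, 0.3, -1.3]
opening: 0.264
23.7 [497.4  85.9 152.1] [  92.9   -0.  -179.9] [-0.   0.3 -1.3] [ 0.08 -0.04  0.01] 0.264 [-0.06  0.11  1.85 -0.    1.18 -0.12]
[277.07938634 157.94035417]
277 157
```

View pics/x11.png

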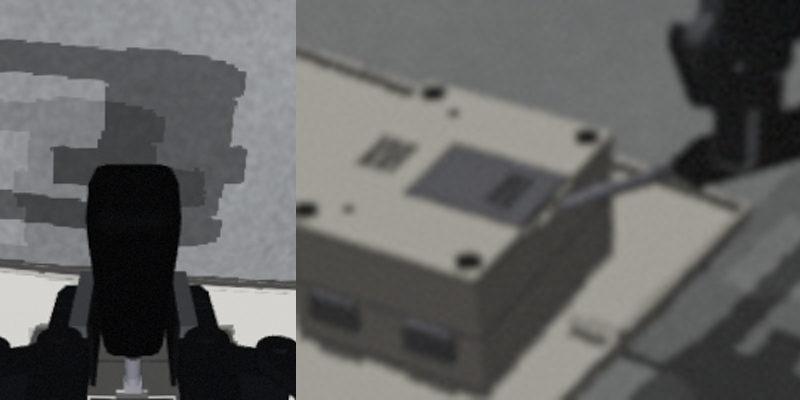

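```bash
python3 -m pendant '[[[0,0,6,0,0],[1,-22,0,0,0],[0,0,-4,0,0],[0,0,0,0,0]]]' && python3 -m pendant '[[[0,0,-1,0,0],[0,0,0,0,0]]]' &&  python3 -m pendant '[[[0,0,-1,0,0],[0,0,0,0,0]]]'
```

```text
time_s: 24.3
eef_pos: [0.4987, 0.0655, 0.1547]
eef_rot: [-0.0, 0.688, 0.726, 0.0]
wrist_force: [-0.9, 0.3, -1.2]
opening: 0.263
time_s: 24.55
eef_pos: [0.4988, 0.0654, 0.1537]
eef_rot: [-0.0, 0.688, 0.726, -0.0]
wrist_force: [-0.8, -0.4, -0.5]
opening: 0.262
time_s: 24.8
eef_pos: [0.4988, 0.065, 0.1527]
eef_rot: [-0.0, 0.688, 0.726, -0.0]
wrist_force: [-0.3, 0.3, -0.8]
opening: 0.265
```

```bash
python3 -m pendant '[[[0,0,-1,0,0],[0,0,0,0,0]]]' &&  python3 -m pendant '[[[0,0,-1,0,0],[0,0,0,0,0]]]' && python3 -c "
from h import *
st()"
```

```text
time_s: 25.05
eef_pos: [0.4988, 0.0649, 0.1517]
eef_rot: [-0.0, 0.688, 0.726, -0.0]
wrist_force: [-0.2, -0.1, -0.6]
opening: 0.264
time_s: 25.3
eef_pos: [0.4989, 0.0649, 0.1507]
eef_rot: [-0.0, 0.688, 0.726, -0.0]
wrist_force: [0.5, 0.0, -1.0]
opening: 0.264
25.3 [498.9  64.9 150.7] [  93.   -0. -180.] [ 0.5  0.  -1. ] [ 0.03  0.01 -0.05] 0.264 [-0.11  0.11  1.86  0.    1.17 -0.16]
```

```bash
python3 -m pendant '[[[0,0,-1,0,0],[0,0,0,0,0]]]' &&  python3 -m pendant '[[[0,0,-1,0,0],[0,0,0,0,0]]]'
```

```text
time_s: 25.55
eef_pos: [0.499, 0.065, 0.1499]
eef_rot: [0.0, 0.688, 0.726, 0.0]
wrist_force: [-1.4, 0.4, 1.0]
opening: 0.266
time_s: 25.8
eef_pos: [0.4991, 0.0651, 0.1491]
eef_rot: [0.0, 0.688, 0.726, 0.0]
wrist_force: [-0.7, 1.7, 3.1]
opening: 0.262
```

```bash
python3 -m pendant '[[[0,0,6,0,0],[-2,23,-1.5,0,0],[0,0,0,0,0],[0,-6,-3.9,0,0],[0.5,-6,-3.9,0,0],[0,0,0,0,0]]]' && python3 -m pendant '[[[0.2,-3,-1.9,0,0],[0,0,0,0,0]]]' && python3 -m pendant '[[[0.2,-3,-2,0,0],[0,0,0,0,0]]]'
```

```text
time_s: 26.55
eef_pos: [0.4971, 0.0749, 0.1449]
eef_rot: [-0.0, 0.689, 0.725, -0.0]
wrist_force: [-0.3, -0.1, -1.1]
opening: 0.263
time_s: 26.8
eef_pos: [0.4975, 0.0726, 0.1434]
eef_rot: [-0.0, 0.688, 0.726, -0.0]
wrist_force: [-0.2, 0.9, -0.2]
opening: 0.263
time_s: 27.05
eef_pos: [0.4977, 0.0698, 0.1414]
eef_rot: [-0.0, 0.688, 0.726, -0.0]
wrist_force: [0.2, 0.1, -0.7]
opening: 0.267
```

```bash
python3 -m pendant '[[[0.2,-3,-2,0,0],[0,0,0,0,0]]]' && python3 -m pendant '[[[0.2,-3,-1.9,0,0],[0,0,0,0,0]]]' && python3 -m pendant '[[[0.2,-3,-2,0,0],[0,0,0,0,0]]]'
```

```text
time_s: 27.3
eef_pos: [0.4979, 0.0668, 0.1394]
eef_rot: [-0.0, 0.688, 0.726, -0.0]
wrist_force: [0.2, -0.3, -1.4]
opening: 0.265
time_s: 27.55
eef_pos: [0.4981, 0.0637, 0.1375]
eef_rot: [-0.0, 0.688, 0.726, -0.0]
wrist_force: [-0.2, -0.2, -0.6]
opening: 0.264
time_s: 27.8
eef_pos: [0.4983, 0.0607, 0.1355]
eef_rot: [-0.0, 0.688, 0.726, -0.0]
wrist_force: [-0.4, 0.4, -1.3]
opening: 0.267
```

```bash
python3 -m pendant '[[[0.2,-3,-2,0,0],[0,0,0,0,0]]]' && python3 -m pendant '[[[0.1,-2,-1.3,0,0],[0,0,0,0,0]]]' && python3 -m pendant '[[[0.1,-2,-1.3,0,0],[0,0,0,0,0]]]' && python3 -m pendant '[[[0.1,-1.5,-1,0,0],[0,0,0,0,0]]]'
```

```text
time_s: 28.05
eef_pos: [0.4985, 0.0577, 0.1335]
eef_rot: [-0.0, 0.688, 0.726, -0.0]
wrist_force: [0.3, -0.4, -0.8]
opening: 0.262
time_s: 28.3
eef_pos: [0.4986, 0.0558, 0.1323]
eef_rot: [-0.0, 0.688, 0.726, -0.0]
wrist_force: [-0.1, 1.3, -2.1]
opening: 0.266
time_s: 28.55
eef_pos: [0.4988, 0.0543, 0.1312]
eef_rot: [-0.0, 0.688, 0.726, 0.0]
wrist_force: [0.1, 3.0, 0.1]
opening: 0.266
time_s: 28.8
eef_pos: [0.4989, 0.0523, 0.1301]
eef_rot: [0.0, 0.688, 0.726, -0.0]
wrist_force: [0.9, 2.0, 0.3]
opening: 0.264
```

```bash
python3 -m pendant '[[[0,2.8,-4.3,0,0],[-0.1,2.4,-4.3,0,0],[-0.1,2.2,-4.3,0,0],[0,0,0,0,0]]]' && python3 -m pendant '[[[-0.1,1.9,-4.5,0,0],[-0.1,1.7,-4.5,0,0],[-0.1,1.6,-4.5,0,0],[0,0,0,0,0]]]'; python3 -c "
from h import *
st()
c=snap('scene'); find('scene',c,['driver_tip','driver_handle','cover_edge'])"
```

```text
time_s: 29.3
eef_pos: [0.4991, 0.0598, 0.1176]
eef_rot: [0.001, 0.688, 0.726, 0.0]
wrist_force: [-1.7, 1.9, 3.9]
opening: 0.267
time_s: 29.8
eef_pos: [0.4991, 0.0655, 0.1039]
eef_rot: [0.0, 0.688, 0.726, 0.001]
wrist_force: [0.8, 2.5, 5.7]
opening: 0.27
29.8 [499.1  65.5 103.9] [ 93.1  -0.  179.9] [0.8 2.5 5.7] [ 0.06 -0.09  0.03] 0.27 [-0.11  0.18  1.89  0.    1.07 -0.16]
scene driver_tip 0.72 [752.  92.  -6.]
scene driver_handle 0.8 [498.  73. 108.]
scene cover_edge 0.7 [500. -31.  84.]
```

Lever working, forces small. Continue to about level.

```bash
python3 -m pendant '[[[-0.1,1.2,-4.7,0,0],[0,1.1,-4.7,0,0],[0,0.9,-4.6,0,0],[0,0,0,0,0]]]' && python3 -m pendant '[[[0,0.7,-3.6,0,0],[0,0.4,-3.6,0,0],[0,0.1,-3.6,0,0],[0,0,0,0,0]]]'; python3 -c "
from h import *
st()
c=snap('scene'); find('scene',c,['driver_tip','driver_handle','cover_edge'])
c=snap('wrist'); find('wrist',c,['cover_edge'])"
```

```text
time_s: 30.5
eef_pos: [0.499, 0.0701, 0.0902]
eef_rot: [-0.0, 0.688, 0.726, 0.002]
wrist_force: [0.8, 10.1, 7.7]
opening: 0.267
time_s: 31.0
eef_pos: [0.4982, 0.0689, 0.0785]
eef_rot: [0.0, 0.688, 0.726, -0.0]
wrist_force: [-0.4, -2.3, 2.2]
opening: 0.265
31.0 [498.2  68.9  78.5] [ 9.31e+01  1.00e-01 -1.80e+02] [-0.4 -2.3  2.2] [-0.79 -0.04  0.02] 0.265 [-0.1   0.22  1.9  -0.    1.02 -0.15]
scene driver_tip 0.68 [505. -62.  77.]
scene driver_handle 0.74 [496.  77.  76.]
scene cover_edge 0.95 [499. -31.  88.]
wrist cover_edge none
```

```bash
python3 -m pendant '[[[0,0,-3.6,0,0],[0,0,-3.6,0,0],[0,-0.3,-3.6,0,0],[0,0,0,0,0]]]'; python3 -c "
from h import *
st()
c=snap('scene'); find('scene',c,['driver_tip','driver_handle','cover_edge'])
c=snap('top'); find('top',c,['cover_edge'])"
```

```text
time_s: 31.8
eef_pos: [0.4981, 0.069, 0.0678]
eef_rot: [-0.0, 0.688, 0.726, -0.0]
wrist_force: [-0.5, -2.3, 3.7]
opening: 0.264
31.8 [498.1  69.   67.8] [  93.1    0.  -180. ] [-0.5 -2.3  3.7] [-0.91  0.08 -0.08] 0.264 [-0.1   0.24  1.91 -0.    0.99 -0.15]
scene driver_tip none
scene driver_handle 0.83 [495.  75.  73.]
scene cover_edge 0.9 [502. -31.  92.]
top cover_edge 0.41 [350. 107.  -5.]
```

```bash
python3 -m pendant '[[[0,0,4,0,0],[0,0,4,0,0],[0,0,4,0,0],[0,0,0,0,0]]]'; python3 -c "
from h import *
st()
c=snap('scene'); find('scene',c,['cover_edge'])";  python3 -m pendant '[[[-0.4,8,0,0,0],[-0.4,8,0,0,0],[-0.4,8,0,0,0],[-0.8,16,0,0,0],[-0.8,16,0,0,0],[0,0,0,0,0]]]'; python3 -c "
from h import *
st()
c=snap('scene','s12.png'); find('scene',c,['cover_edge','driver_tip','driver_handle','cover_hook'])
c=snap('top'); find('top',c,['cover_edge','driver_tip'])
c=snap('wrist'); find('wrist',c,['cover_edge','driver_tip','driver_handle'])"
```

```text
time_s: 32.6
eef_pos: [0.4985, 0.0692, 0.0804]
eef_rot: [0.0, 0.688, 0.726, 0.0]
wrist_force: [-0.4, -0.6, -0.8]
opening: 0.261
32.6 [498.5  69.2  80.4] [ 93.1  -0.  180. ] [-0.4 -0.6 -0.8] [ 0.07 -0.03  0.  ] 0.261 [-0.1   0.22  1.9   0.    1.02 -0.15]
scene cover_edge 0.91 [499. -32. 103.]
time_s: 33.45
eef_pos: [0.4952, 0.1266, 0.0801]
eef_rot: [-0.0, 0.687, 0.726, 0.0]
wrist_force: [-0.4, -0.6, -1.4]
opening: 0.265
33.45 [495.2 126.6  80.1] [  93.2   -0.  -180. ] [-0.4 -0.6 -1.4] [0.05 0.   0.02] 0.265 [ 0.02  0.24  1.88  0.    1.02 -0.04]
scene cover_edge 0.59 [499.  -5.  95.]
scene driver_tip 0.73 [504.  -6.  91.]
scene driver_handle 0.82 [490. 131.  85.]
scene cover_hook 0.87 [499. -77.  68.]
top cover_edge 0.58 [504.  -7.  99.]
top driver_tip 0.41 [502. -15.  88.]
wrist cover_edge none
wrist driver_tip none
wrist driver_handle 0.94 [501. 127.  86.]
```

```bash
python3 - <<'E'
from h import *
b=cv2.imread('pics/s12.png'); 
B=b[95:215,200:360]
t=snap('top')['img'][170:290,340:440,::-1]
z=lambda i,k:cv2.resize(i,None,fx=k,fy=k,interpolation=cv2.INTER_CUBIC)
wv=snap('wrist')['img'][:,:,::-1]
top=np.hstack([z(B,3),cv2.resize(t,(300,360),interpolation=cv2.INTER_CUBIC)])
bot=np.hstack([wv[200:400,120:520]*1, z(cv2.imread('pics/s11.png')[120:200,230:330],2.5)[:200,:250], np.zeros((200,130,3),np.uint8)])
cv2.imwrite('pics/x12.png',np.vstack([top,bot]))
E
```

```text
(no output)
```

View pics/x12.png

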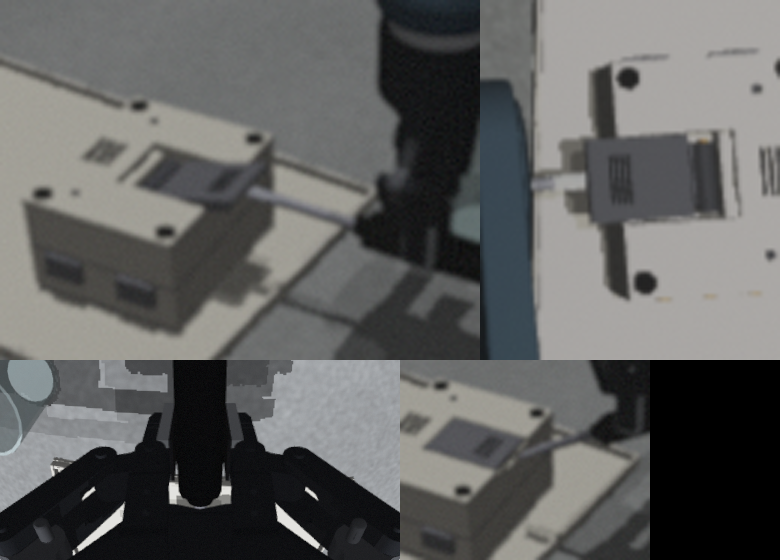

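```bash
python3 -m pendant '[[[-0.5,12,0,0,0],[-0.5,12,0,0,0],[0,10,30,0,0],[0,0,40,0,0],[0,0,0,0,0]]]'; python3 -c "
from h import *
st()
c=snap('scene'); find('scene',c,['cover_edge','cover_hook','driver_tip','driver_handle'])
c=snap('top'); find('top',c,['cover_edge','cover_hook','cover','driver_tip'])"
```

```text
time_s: 34.78
eef_pos: [0.4969, 0.1605, 0.1535]
eef_rot: [0.002, 0.688, 0.726, 0.003]
wrist_force: [0.2, 0.4, -1.3]
opening: 0.261
34.775 [496.9 160.5 153.5] [ 93.1  -0.  179.6] [ 0.2  0.4 -1.3] [-0.02 -0.03  0.04] 0.261 [0.08 0.14 1.82 0.   1.17 0.03]
scene cover_edge 0.79 [498.  -9.  96.]
scene cover_hook 0.56 [502. -79.  67.]
scene driver_tip 0.86 [504.  25. 163.]
scene driver_handle 0.89 [495. 166. 159.]
top cover_edge 0.75 [350. 105.  -5.]
top cover_hook 0.61 [505. -82.  71.]
top cover 0.79 [504. -42.  87.]
top driver_tip 0.67 [501.  20. 158.]
```

```bash
python3 -m pendant '[[[-9,-50,0,0,0],[-10,-56,0,0,0],[-10,-56,0,0,0],[-10,-56,0,0,0],[-10,-56,0,0,0],[-10,-56,0,0,0],[-8,-55,0,0,0],[0,0,-40,0,0]]]' && python3 -m pendant '[[[0,0,-40,0,0],[0,0,-40,0,0],[0,0,-12,0,0],[0,0,0,0,0]]]'; python3 -c "
from h import *
st()
c=snap('scene'); find('scene',c,['driver_tip','driver_handle'])
c=snap('top'); find('top',c,['driver_tip','driver_handle'])"
```

```text
time_s: 36.28
eef_pos: [0.4294, -0.2322, 0.1129]
eef_rot: [0.005, 0.69, 0.724, -0.0]
wrist_force: [0.4, 0.6, -2.2]
opening: 0.262
time_s: 36.78
eef_pos: [0.4273, -0.2257, 0.0179]
eef_rot: [-0.001, 0.688, 0.726, -0.0]
wrist_force: [-0.1, 0.0, -1.5]
opening: 0.262
36.775 [ 427.3 -225.7   17.9] [ 9.310e+01 -1.000e-01 -1.799e+02] [-0.1  0.  -1.5] [-0.02  0.01 -0.01] 0.262 [-0.73  0.3   1.97 -0.    0.88 -0.79]
scene driver_tip 0.48 [ 435. -359.   28.]
scene driver_handle 0.55 [ 423. -221.   20.]
top driver_tip none
top driver_handle 0.61 [ 428. -229.   25.]
```

```bash
python3 -m pendant '[[[0,0,-3,0,0],[0,0,0,0,0]]]' && python3 -m pendant '[[[0,0,-2,0,0],[0,0,0,0,0]]]' && python3 -m pendant '[[[0,0,-2,0,0],[0,0,0,0,0]]]'
```

```text
time_s: 37.33
eef_pos: [0.4274, -0.2258, 0.0151]
eef_rot: [-0.0, 0.688, 0.726, -0.0]
wrist_force: [-0.2, 0.7, -1.3]
opening: 0.264
time_s: 37.58
eef_pos: [0.4273, -0.2258, 0.0129]
eef_rot: [-0.0, 0.688, 0.726, -0.0]
wrist_force: [0.8, 0.4, -1.7]
opening: 0.262
time_s: 37.83
eef_pos: [0.4273, -0.2258, 0.0109]
eef_rot: [-0.0, 0.688, 0.726, 0.0]
wrist_force: [0.1, -0.1, -0.8]
opening: 0.263
```

```bash
python3 -m pendant '[[[0,0,-1.5,0,0],[0,0,0,0,0]]]' && python3 -m pendant '[[[0,0,-1,0,0],[0,0,0,0,0]]]'
```

```text
time_s: 38.08
eef_pos: [0.4275, -0.226, 0.0101]
eef_rot: [-0.0, 0.688, 0.726, -0.0]
wrist_force: [-2.6, 1.2, 7.1]
opening: 0.264
time_s: 38.33
eef_pos: [0.4276, -0.2263, 0.0095]
eef_rot: [0.0, 0.688, 0.726, -0.0]
wrist_force: [-3.6, -0.8, 8.9]
opening: 0.266
```

```bash
python3 -m pendant '[[[0,0,0,0,30],[0,0,0,0,45],[0,0,10,0,45],[0,0,50,0,60],[0,0,60,0,80],[20,55,20,0,80],[25,55,0,0,80],[26,55,0,0,80]]]' && python3 -m pendant '[[[0,55,0,0,80],[0,15,0,0,80],[0,0,0,0,80]]]'; python3 -c "
from h import *
st()
c=snap('scene'); find('scene',c,['cover_edge','cover_hook','driver_tip','driver_handle'])
c=snap('top'); find('top',c,['cover_edge','cover_hook'])
c=snap('wrist','w20.png'); find('wrist',c,['cover_edge','cover_hook','cover'])"
```

```text
time_s: 39.33
eef_pos: [0.4995, -0.0596, 0.1501]
eef_rot: [0.001, 0.688, 0.725, 0.0]
wrist_force: [1.3, 0.3, -1.1]
opening: 0.94
time_s: 39.7
eef_pos: [0.4984, 0.0096, 0.1489]
eef_rot: [0.0, 0.687, 0.726, -0.0]
wrist_force: [1.0, -0.6, -0.2]
opening: 0.935
39.7 [498.4   9.6 148.9] [ 93.2   0.  180. ] [ 1.  -0.6 -0.2] [-0.05  0.02  0.01] 0.935 [-0.22  0.1   1.87 -0.    1.17 -0.27]
scene cover_edge 0.58 [500.  -6.  95.]
scene cover_hook 0.89 [502. -77.  68.]
scene driver_tip 0.53 [ 435. -358.   15.]
scene driver_handle 0.78 [ 423. -222.   12.]
top cover_edge none
top cover_hook none
wrist cover_edge 0.64 [500.  -9.  98.]
wrist cover_hook 0.86 [502. -81.  70.]
wrist cover 0.71 [504. -42.  84.]
```

```bash
python3 -m pendant '[[[2,-22.5,0,0,80],[0,0,-35,0,80],[0,0,-30,0,80],[0,0,-10,0,80],[0,0,0,0,80]]]' && python3 -m pendant '[[[0,0,0,0,60],[0,0,0,0,40],[0,0,0,0,30],[0,0,0,0,30],[0,0,0,0,30]]]'
```

```text
time_s: 40.92
eef_pos: [0.5002, -0.0133, 0.0734]
eef_rot: [-0.0, 0.688, 0.726, -0.0]
wrist_force: [0.0, -0.1, 0.1]
opening: 0.935
time_s: 41.55
eef_pos: [0.5014, -0.0136, 0.0745]
eef_rot: [0.001, 0.688, 0.726, 0.001]
wrist_force: [0.4, 0.9, 6.0]
opening: 0.591
```

```bash
python3 -m pendant '[[[0,1,3,0,30],[0,2,5,0,30],[0,2,6,0,30],[0,2,8,0,30],[0,0,0,0,30]]]'; python3 -c "
from h import *
st()
c=snap('scene'); find('scene',c,['cover_edge','cover_hook'])
c=snap('wrist'); find('wrist',c,['cover_edge','cover_hook'])"
```

```text
time_s: 42.18
eef_pos: [0.5011, -0.0063, 0.0965]
eef_rot: [0.001, 0.688, 0.726, 0.0]
wrist_force: [0.8, 0.3, -0.8]
opening: 0.59
42.175 [501.1  -6.3  96.5] [ 93.1   0.  179.9] [ 0.8  0.3 -0.8] [ 0.02 -0.   -0.02] 0.59 [-0.25  0.19  1.9   0.    1.05 -0.3 ]
scene cover_edge 0.75 [499.   0. 118.]
scene cover_hook 0.82 [503. -72.  87.]
wrist cover_edge 0.7 [499.  -1. 117.]
wrist cover_hook 0.87 [504. -70.  92.]
```

```bash
python3 -m pendant '[[[0,2,25,0,30],[0,0,30,0,30],[17,-50,0,0,30],[17,-52,0,0,30],[17,-52,0,0,30],[17,-52,0,0,30],[0,-3,-40,0,30],[0,0,-50,0,30]]]' && python3 -m pendant '[[[0,0,-30,0,30],[0,0,0,0,30]]]'; python3 -c "
from h import *
st()
c=snap('scene'); find('scene',c,['cover_edge','cover_hook'])
c=snap('top'); find('top',c,['cover_hook'])"
```

```text
time_s: 43.48
eef_pos: [0.5694, -0.2153, 0.0604]
eef_rot: [0.002, 0.689, 0.725, 0.0]
wrist_force: [0.1, 0.8, -1.0]
opening: 0.586
time_s: 43.72
eef_pos: [0.566, -0.2121, 0.0274]
eef_rot: [-0.003, 0.688, 0.726, -0.001]
wrist_force: [-0.3, -0.9, -0.0]
opening: 0.592
43.725 [ 566.  -212.1   27.4] [  93.    -0.2 -179.7] [-0.3 -0.9 -0. ] [-0.   -0.01  0.03] 0.592 [-0.55  0.5   1.65  0.    1.   -0.61]
scene cover_edge 0.55 [ 566. -205.   46.]
scene cover_hook 0.74 [ 570. -276.   20.]
top cover_hook none
```

```bash
python3 -m pendant '[[[0,0,-8,0,30],[0,0,-4,0,30],[0,0,0,0,30]]]' && python3 -m pendant '[[[0,0,-3,0,30],[0,0,0,0,30]]]' && python3 -m pendant '[[[0,0,-2,0,30],[0,0,0,0,30]]]'
```

```text
time_s: 44.35
eef_pos: [0.5681, -0.2131, 0.0181]
eef_rot: [-0.001, 0.688, 0.726, -0.0]
wrist_force: [-0.3, 0.5, 0.1]
opening: 0.59
time_s: 44.6
eef_pos: [0.5683, -0.2133, 0.0153]
eef_rot: [-0.0, 0.688, 0.726, -0.0]
wrist_force: [-0.2, -0.6, -0.0]
opening: 0.595
time_s: 44.85
eef_pos: [0.5684, -0.2133, 0.0134]
eef_rot: [-0.0, 0.688, 0.726, -0.0]
wrist_force: [0.1, -0.5, -0.3]
opening: 0.59
```

```bash
python3 -m pendant '[[[0,0,-2,0,30],[0,0,0,0,30]]]' && python3 -m pendant '[[[0,0,-2,0,30],[0,0,0,0,30]]]' && python3 -m pendant '[[[0,0,-2,0,30],[0,0,0,0,30]]]'
```

```text
time_s: 45.1
eef_pos: [0.5683, -0.2133, 0.0114]
eef_rot: [-0.0, 0.688, 0.726, -0.0]
wrist_force: [-0.2, -1.2, -0.6]
opening: 0.592
time_s: 45.35
eef_pos: [0.5687, -0.2134, 0.0097]
eef_rot: [0.0, 0.688, 0.726, 0.0]
wrist_force: [0.0, 0.9, 1.6]
opening: 0.591
time_s: 45.6
eef_pos: [0.5688, -0.2133, 0.0079]
eef_rot: [0.0, 0.688, 0.726, 0.0]
wrist_force: [-0.1, 2.2, 4.0]
opening: 0.593
```

```bash
python3 -m pendant '[[[0,0,-1.5,0,30],[0,0,-1,0,30],[0,0,0,0,30]]]' && python3 -m pendant '[[[0,0,0,0,60],[0,0,0,0,75],[0,0,0,0,80],[0,0,0,0,80],[0,0,30,0,80],[0,0,50,0,80],[0,0,50,0,80],[0,0,0,0,80]]]'; python3 -c "
from h import *
st()
c=snap('scene','s30.png'); find('scene',c,['cover_edge','cover_hook','driver_tip','driver_handle','bottle','beaker','stopper'])
c=snap('wrist','w30.png'); find('wrist',c,['cover_edge','cover_hook'])"
```

```text
time_s: 45.98
eef_pos: [0.569, -0.2131, 0.0058]
eef_rot: [0.0, 0.688, 0.726, 0.0]
wrist_force: [-0.7, 4.2, 7.2]
opening: 0.586
time_s: 46.98
eef_pos: [0.5715, -0.2152, 0.1404]
eef_rot: [0.005, 0.688, 0.726, 0.001]
wrist_force: [-0.1, -0.0, -0.4]
opening: 0.94
46.975 [ 571.5 -215.2  140.4] [ 93.1   0.3 179.5] [-0.1 -0.  -0.4] [ 0.01 -0.04  0.01] 0.94 [-0.55  0.34  1.6  -0.    1.19 -0.61]
scene cover_edge 0.71 [ 566. -224.    7.]
scene cover_hook 0.9 [ 568. -276.    2.]
scene driver_tip 0.6 [ 433. -361.   14.]
scene driver_handle 0.62 [ 425. -218.   15.]
scene bottle 0.93 [754.  92.  -2.]
scene beaker 0.94 [345. 111.   0.]
scene stopper 0.73 [344. 217.  -1.]
wrist cover_edge 0.66 [ 570. -207.   21.]
wrist cover_hook 0.62 [ 567. -278.    7.]
```

```bash
python3 -m pendant '[[[0,0,30,0,80],[0,-20,20,0,80],[0,-20,0,0,80],[0,0,0,0,80]]]'; python3 -c "
from h import *
st()
for n in ('scene','wrist','top'):
  c=snap(n); find(n,c,['cover_edge','cover_hook','driver_tip','driver_handle'])"
```

```text
time_s: 48.02
eef_pos: [0.5679, -0.2547, 0.184]
eef_rot: [-0.001, 0.689, 0.725, -0.0]
wrist_force: [0.4, 0.3, -0.2]
opening: 0.935
48.025 [ 567.9 -254.7  184. ] [  92.9   -0.  -179.9] [ 0.4  0.3 -0.2] [ 0.06 -0.02  0.05] 0.935 [-0.61  0.33  1.53 -0.    1.29 -0.66]
scene cover_edge 0.58 [ 566. -205.   19.]
scene cover_hook 0.81 [ 572. -278.    3.]
scene driver_tip 0.58 [ 431. -360.   14.]
scene driver_handle 0.85 [ 423. -224.   14.]
wrist cover_edge 0.97 [ 569. -207.   23.]
wrist cover_hook 0.75 [ 568. -281.   10.]
wrist driver_tip 0.76 [ 435. -358.   18.]
wrist driver_handle 0.85 [ 432. -226.   15.]
top cover_edge 0.57 [ 570. -204.   25.]
top cover_hook 0.55 [ 569. -282.    8.]
top driver_tip 0.64 [ 429. -223.    4.]
top driver_handle 0.91 [ 425. -226.   15.]
```

Both parts lie flat in the tray, the gripper is clear and the bystanders have not moved, so I am handing in.

```bash
python3 -c "
from bench import order
print(order.hand_in())"
```

```text
the job is handed in; nothing more can be done
None
```

The battery cover is off the stop-clock, and both the cover and the screwdriver lie flat in the free half of the tray. I handed in at about 48 s; no verdict came back.

**What I did:**
- I drew the screwdriver out by its blade, let go and took it by the handle.
- The arm can't tilt its tool, so I raised the shank against the underside of the shelf's front edge to swing the blade to about 33° down.
- I set the blade in the notch and levered it down to about 3° past level. The highest contact force I read was about 13 N, and then it dropped as the cover popped.

**Last checks:**
- **Cover:** it lies at about (0.57, -0.24), tilted roughly 5 to 9° by the camera readings (about 7° on average), which matches resting on its legs.
- **Screwdriver:** the handle and tip are level within the measuring error, about 15 mm above the bench, as they should be on the tray floor.
- **Bystanders:** the bottle, beaker and stopper were within a few mm of their first readings when I checked just after laying the cover down.
- **Robot:** the gripper is open and well above everything.

**What did not go as planned:**
- **Cover dragged:** withdrawing the blade pulled the popped cover about 25 mm towards +y, which unhooked it. The fingers then took it from its half-out position.
- **Stray readings:** a few network readings disagreed and I discarded them. One put the cover's edge at 7 mm high just after I laid it down, and the last top view put the screwdriver's tip at its handle.

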